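# Load a specimen carrier under the roller bail of a loading stage

### The job

Pick up the specimen carrier by its upright handle, set it nose first in the mouth of the loading stage's channel and slide it in, pushing the sprung roller bail up and back with its bevelled nose, until the nose rests against the end stop. Feel for the stop: it is only held by friction, so push gently and do not shift it. Let go, leaving the carrier flat and home with the bail bearing down on it, and leave the other things on the table where they stand.

Things in the scene. Friction and masses are not known exactly. Their poses are not given: they have to be found in the camera images.
- grip (a point): Middle of the carrier's black upright handle, a block 30 mm long (x), 18 mm wide (y), 50 mm tall; the point is 35 mm above the carrier's underside, the handle's top 60 mm. Axes of the carrier: x from handle to nose, y across, z up. The nose edge is 113 mm ahead of this point, the tail edge 17 mm behind. Loose, about 0.18 kg.
- nose (a point): Middle of the carrier's nose edge, 1 mm above its underside; axes of the carrier. The carrier is an aluminium plate 130 mm long, 44 mm wide, 10 mm thick, with seeds under glass in its top; its last 22 mm is a wedge, 2 mm thick at the nose edge rising to 10 mm.
- holder: Loading stage fixed to the table: aluminium base 240 x 110 x 16 mm; origin under its middle at table height; x is the way the carrier goes in, y across, z up. Its top, 16 mm up, is the channel floor. Steel rails 8 mm high: 47 mm apart inside from x = -20 to +17 mm, a gap for the roller, then 50 mm apart from x = +33 to +116 mm; flared guides lead in from 69 mm wide at x = -50 mm; nearer, the base is bare.
- mouth (a point): Point on the channel floor, on its centre line, where the straight rails begin (holder x = -20 mm, 16 mm above the table). Axes as the holder. The carrier has 1.5 mm of play to each side between the rails.
- roller_rest (a point): Middle of the bail's roller when the bail is down (holder x = +25 mm, 24.5 mm above the table; does not move with the bail). The free-turning roller, 10 mm in diameter, lies across the channel with its underside 3.5 mm above the floor, low enough for the wedge to get beneath.
- bail (a joint): Angle (rad) of the sprung bail: two 60 mm steel arms outside the rails, pivoted at holder x = +85 mm, carrying the roller. 0: down. Grows as it is pushed up and back; about 0.11 on the carrier's full thickness. It presses at the roller with 5 N (down) to 6 N (on the carrier). Driving the wedge under it and sliding on takes about 3 to 8 N along the channel; pressing down adds to it.
- stop_track (a point): Point on the channel floor, holder x = +60 mm; axes as the holder. The channel ends at a dark steel end stop, 44 mm wide, 11 mm high, with a black knob on top. Its face stands 0 to 40 mm beyond this point, set anew each time and not measured: find it by feel, the push rises sharply there. It is held by friction, slips at about 10 N, and must not be shifted more than 2 mm.
- slide_box: Bystander: closed grey slide box 85 x 100 x 32 mm, loose. Origin under its middle.
- seed_jar: Bystander: amber jar, 52 mm in diameter, 70 mm tall, loose. Origin under its middle.
- dish: Bystander: open glass dish, 90 mm in diameter, 14 mm tall, loose. Origin under its middle.
Mind the look-alikes: they are no part of the job. What is shaped like the part that bears grip but blue or green is not meant.

How it is judged:
By the outcome, as a careful person would: the job done as asked, in the order asked, and still so for the second after the job is handed in, with the robot touching nothing.
It also fails if it takes over 72 s, if anything falls off the work surface, if the arm or the gripper's body presses on something with over 40 N, if the wrist force passes 120 N, or if a joint passes its speed limit or range.

### The arm

A 6-joint arm with a two-finger parallel gripper is mounted at the origin on the work surface. World frame = base frame: x ahead of the robot, y to its left, z up, the work surface at z = 0. Lengths are in mm, angles in rad, forces in N, time in s.
With the tool pointing down it reaches from about 325 to 775 mm from the base axis. Payload 9.3 kg.
Tool frame: the origin (TCP) lies on the mounting face of the last link; the fingertips stand 173 mm ahead of it and the grasp point (between the pads) lies 155 mm ahead of it; z points along the fingers, y is the direction in which the jaws open and shut (so a half turn about z gives the same grasp; the last joint's range is limited). The gripper opens to 85 mm and grips with 20 to 120 N. Pads are 22 mm wide; open, the fingers measure 114 mm over their backs; the gripper's body (76 mm by 85 mm) begins 54 mm behind the grasp point. The pads swing forward as they close: fully open they stand 13 mm farther back than shut.
Start: joints at [-1.376, 0.259, 0.021, 1.334, 0, 1.418], TCP at [187.45, -517.069, 404.679] pointing down, gripper open.
Joint ranges: [-3.04, 3.04], [-0.91, 1.82], [-1.04, 1.36], [-1.92, 1.95], [-1.52, 1.45], [-3.14, 3.14]. Speed limits (rad/s): [2.22, 2.22, 2.79, 3.14, 3.14, 3.14].

### API

Orientations are given as a unit quaternion [x, y, z, w].
In Python, from workcell import arm, imaging, close_job gives the robot as it stands. Calls block until the motion is done:
- arm.move_to(position, orientation): joint-space move of the TCP to a pose.
- arm.movel(position, frame=None, velocity=150, f_stop=None): straight line of the TCP; frame=None keeps the orientation; velocity is the mean speed in mm/s. With f_stop (N) it stops when the force on the tool has changed by that much, and returns True; else False.
- arm.goto_joints(angles): joint-space move.
- arm.grip(opening, force=None): finger opening in mm; force is the grip in N (None keeps the last); returns when the fingers have stopped.
- arm.hold(seconds).
- arm.ik(position, orientation): joint angles nearest the present ones, or None.
- imaging.get_image(name): name is "scene" or "top"; returns a dict with "frame" (384x512x3 uint8, red, green, blue), "fovy" (degrees; the focal length in pixels is half the picture's height over the tangent of half this angle, whatever the lens; pixels are square), "cx", "cy" (the principal point, pixels), "T" (4x4, takes a point from camera to world coordinates). Camera axes: x right, y down, z forward; pixel columns grow to the right and rows downward; lengths in mm; the calibration is good to about 2 mm. A picture is of the moment at which its call begins. There is no depth.
A pose or a line that the arm cannot do raises arm.IKError and nothing moves.
- close_job(): hands the job in, once; it reports no verdict.
Readings, each from a call of its own:
- arm.read_time_s(): time.
- arm.read_joint_pos(): joint angles.
- arm.read_qd(): joint speeds.
- arm.read_joint_efforts(): joint torques, N m.
- arm.read_ee_pos(): TCP position.
- arm.read_tcp_rot(): TCP orientation.
- arm.read_wrist_force(): force on the tool from outside, world axes, zero at the start.
- arm.read_wrist_torque(): the same for the moment, N m.
- arm.read_width(): finger opening in mm.
Only numpy, scipy, OpenCV 4.12 (cv2) and the standard library are available. Lean on these libraries where they do the work, as an engineer would, in place of code of your own. Each camera call takes 0.05 s, during which the arm holds its last target. There are 200 camera calls.

## Working session

There is one attempt and no reset: what is moved stays moved. The work goes in short steps, each a Python script; the robot and the scene stay as the last script left them, time stands still between calls to the robot, and variables do not carry over. Pictures are saved under pics/ and viewed, about 8 in all and at most 12, crops included, and the job is handed in when it is done.

```bash
mkdir -p pics; ls; python3 - <<'E'
from workcell import arm, imaging
import cv2, numpy as np
for n in ("scene","top"):
    d=imaging.get_image(n); np.savez(f"pics/{n}0.npz",**d)
    cv2.imwrite(f"pics/{n}0.png",cv2.resize(d["frame"][:,:,::-1],(800,600),interpolation=cv2.INTER_CUBIC))
    print(n,d["fovy"],d["cx"],d["cy"],np.round(d["T"],3).tolist())
print(arm.read_time_s(),arm.read_tcp_rot(),arm.read_width())
E
```

```text
pics
scene 54.33152607165208 253.20224589274153 190.0265095837987 [[-0.49, 0.71, -0.506, 1045.653], [0.872, 0.405, -0.275, 235.97], [0.009, -0.576, -0.817, 821.272], [0.0, 0.0, 0.0, 1.0]]
top 52.598580042279025 257.10813987002985 190.0233840499311 [[0.009, -0.981, 0.193, 345.358], [-1.0, -0.006, 0.019, -19.14], [-0.017, -0.193, -0.981, 1089.21], [0.0, 0.0, 0.0, 1.0]]
0.1 [ 9.84917542e-01  1.73023296e-01 -1.13851036e-05 -6.12623856e-04] 85.6650474194858
```

View pics/top0.png

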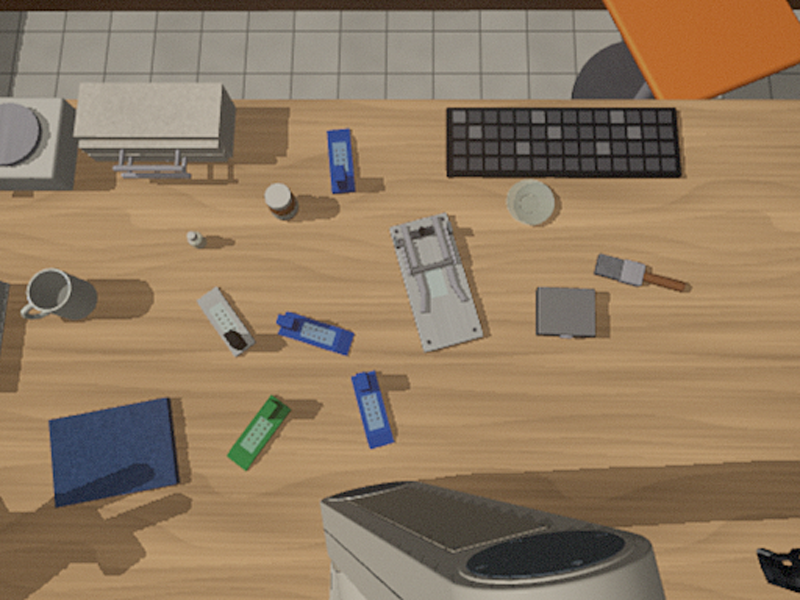

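View pics/scene0.png

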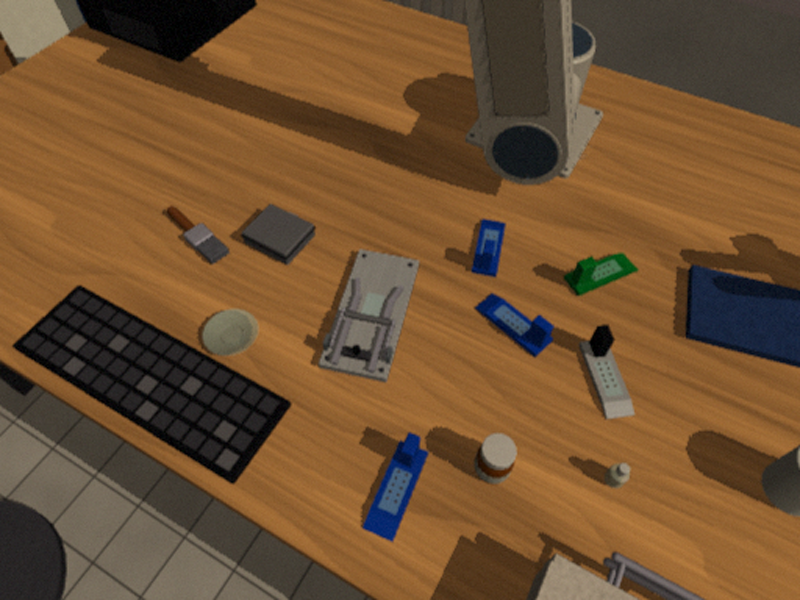

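The top view (800x600 pixels) shows these candidates:
- silver plate with black handle: handle (236,340), nose (208,292)
- look-alikes: blue at (340,160), (315,333) and (372,410), green at (260,432)

By the description the silver one is the carrier. The stage is centred at (437,282), with its bare entry end near (455,343). I'll measure both and check them in one crop.

```bash
cat > h.py <<'E'
import numpy as np, cv2
def ray(d,uv):
    T=np.array(d["T"]); f=d["frame"].shape[0]/2/np.tan(np.radians(float(d["fovy"]))/2)
    v=np.array([(uv[0]-d["cx"])/f,(uv[1]-d["cy"])/f,1.]); v=T[:3,:3]@v
    return T[:3,3],v/np.linalg.norm(v)
def plane(d,uv,z):
    o,v=ray(d,uv); return o+v*(z-o[2])/v[2]
def proj(d,p):
    T=np.array(d["T"]); f=d["frame"].shape[0]/2/np.tan(np.radians(float(d["fovy"]))/2)
    c=T[:3,:3].T@(np.array(p,float)-T[:3,3]); return np.array([f*c[0]/c[2]+d["cx"],f*c[1]/c[2]+d["cy"]])
def tri(d1,u1,d2,u2):
    A=np.zeros((3,3));b=np.zeros(3);R=[]
    for d,u in((d1,u1),(d2,u2)):
        o,v=ray(d,u);P=np.eye(3)-np.outer(v,v);A+=P;b+=P@o
    return np.linalg.solve(A,b)
def blob(m,near):
    n,l,s,c=cv2.connectedComponentsWithStats(m.astype(np.uint8),connectivity=4)
    i=min((i for i in range(1,n) if s[i,4]>15),key=lambda i:np.hypot(*(c[i]-near)))
    return l==i
def fill(m):
    cs,_=cv2.findContours(m.astype(np.uint8),cv2.RETR_EXTERNAL,cv2.CHAIN_APPROX_NONE)
    return max(cs,key=cv2.contourArea)
E
cat > m.py <<'E'
from h import *
D={n:dict(np.load(f"pics/{n}0.npz")) for n in("scene","top")}
k=.64
for n,hn,cn,bn in(("top",(236,340),(215,310),(437,300)),("scene",(601,340),(610,385),(370,315))):
    d=D[n];f=d["frame"];hsv=cv2.cvtColor(f,cv2.COLOR_RGB2HSV);V=hsv[...,2];S=hsv[...,1]
    hm=blob(V<45,np.array(hn)*k); ys,xs=np.nonzero(hm);print(n,"handle",xs.mean(),ys.mean(),hm.sum(),cv2.minAreaRect(fill(hm)))
    g=(S<75)&(V>75)
    out=f[:,:,::-1].copy()
    cv2.drawContours(out,[fill(hm)],-1,(0,0,255),1)
    for nm,p in(("carrier",cn),("base",bn)):
        m=blob(g,np.array(p)*k);c=fill(m);r=cv2.minAreaRect(c);b=cv2.boxPoints(r)
        q=cv2.approxPolyDP(cv2.convexHull(c),3,True)[:,0]
        print(n,nm,np.round(b,1).tolist(),"poly",q.tolist(),m.sum())
        z=10 if nm=="carrier" else 16
        if n=="top":print("  world",[np.round(plane(d,x,z)[:2],1).tolist() for x in b],[np.round(plane(d,x,z)[:2],1).tolist() for x in q])
        cv2.drawContours(out,[c],-1,(0,255,0),1)
    if n=="top":
        a=f[125:240,115:325,::-1];o=out[125:240,115:325]
        im=np.vstack([cv2.resize(x,None,fx=2.6,fy=2.6,interpolation=cv2.INTER_CUBIC) for x in(a,o)])
        cv2.imwrite("pics/crop1.png",im)
E
python3 m.py
```

```text
top handle 153.66666666666666 221.0 21 ((153.5, 221.00001525878906), (3.535533905029297, 6.363961219787598), 45.0)
top carrier [[124.30000305175781, 192.10000610351562], [138.3000030517578, 182.3000030517578], [163.89999389648438, 218.8000030517578], [149.8000030517578, 228.60000610351562]] poly [[138, 183], [162, 217], [152, 227], [126, 193]] 639
  world [[549.2, 379.6], [578.0, 341.4], [473.7, 262.2], [446.0, 299.9]] [[575.9, 342.1], [478.8, 267.7], [450.5, 294.1], [546.7, 374.4]]
top base [[247.89999389648438, 145.1999969482422], [286.20001220703125, 134.1999969482422], [309.20001220703125, 214.8000030517578], [270.8999938964844, 225.6999969482422]] poly [[285, 136], [308, 215], [271, 225], [249, 146]] 3229
  world [[687.9, 29.2], [721.3, -81.3], [487.1, -143.8], [455.9, -37.7]] [[715.9, -77.8], [486.5, -140.4], [457.9, -37.9], [685.4, 26.0]]
scene handle 384.2796208530806 217.90521327014218 211 ((384.34906005859375, 217.9717254638672), (12.820972442626953, 20.008485794067383), 29.05460548400879)
scene carrier [[373.6000061035156, 225.8000030517578], [391.0, 219.89999389648438], [406.20001220703125, 264.29998779296875], [388.79998779296875, 270.20001220703125]] poly [[374, 226], [390, 224], [404, 265], [388, 267]] 730
scene base [[203.39999389648438, 234.0], [225.5, 155.1999969482422], [268.0, 167.10000610351562], [246.0, 245.89999389648438]] poly [[230, 160], [267, 167], [246, 243], [204, 232]] 2740
```

View pics/crop1.png

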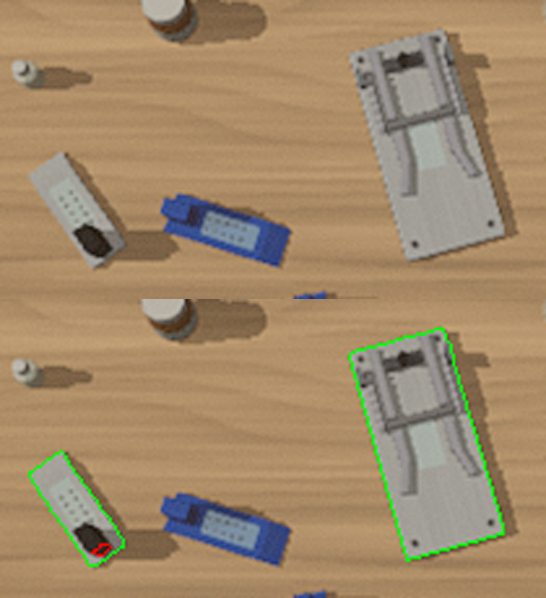

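The crop confirms the choice: silver plate, black handle, none of the blue or green ones. Contours fit both it and the stage. Next I refine the edges to subpixel, then pick.

```bash
cat >> h.py <<'E'
def edge(d,P,Q,z,w=10):
    """subpixel line fit of the strongest edge near the world segment P-Q (2D, height z); returns world point, dir"""
    sat=cv2.cvtColor(d["frame"],cv2.COLOR_RGB2HSV)[...,1].astype(np.float32)
    P,Q=np.array(P,float),np.array(Q,float);t=(Q-P)/np.linalg.norm(Q-P);n=np.array([-t[1],t[0]])
    s=np.arange(-w,w+.01,.5);pts=[]
    for a in np.linspace(0,1,60):
        c=P+a*(Q-P); uv=np.array([proj(d,[*(c+x*n),z]) for x in s],np.float32)
        v=cv2.remap(sat,uv[:,:1],uv[:,1:],cv2.INTER_LINEAR)[:,0]; v=cv2.GaussianBlur(v[:,None],(1,9),2)[:,0]
        g=abs(np.gradient(v)); g=np.where(g>g.max()*.5,g,0); pts.append(c+n*(s*g).sum()/g.sum())
    vx,vy,x,y=cv2.fitLine(np.array(pts,np.float32),cv2.DIST_HUBER,0,.01,.01).ravel()
    v=np.array([vx,vy]);v*=np.sign(v@t); return np.array([x,y]),v
def rot(psi): return [np.cos(psi/2),np.sin(psi/2),0.,0.]
E
cat > m2.py <<'E'
from h import *
from workcell import arm
D={n:dict(np.load(f"pics/{n}0.npz")) for n in("scene","top")};d=D["top"]
def box(o,psi,x0,x1,hw,z):
    u=np.array([np.cos(psi),np.sin(psi)]);n=np.array([-u[1],u[0]]);o=np.array(o)
    L=edge(d,o+u*x0+n*hw,o+u*x1+n*hw,z);R=edge(d,o+u*x0-n*hw,o+u*x1-n*hw,z)
    a=[np.arctan2(e[1][1],e[1][0]) for e in(L,R)]; psi2=np.mean(a)
    u=np.array([np.cos(psi2),np.sin(psi2)]);n=np.array([-u[1],u[0]])
    l,r=(L[0]-o)@n,(R[0]-o)@n
    print(np.degrees(a),"width",l-r,"mid off",(l+r)/2); return psi2,o+n*(l+r)/2,u,n
psi,o,u,n=box((587.4,-57.9),np.radians(15.5),-112,105,55,16)
N=edge(d,o-120*u-45*n,o-120*u+45*n,16);F=edge(d,o+120*u-45*n,o+120*u+45*n,16)
print("near",(N[0]-o)@u,"far",(F[0]-o)@u,np.degrees(np.arctan2(-N[1][0],N[1][1])));print("holder",o,psi)
pc,g,uc,nc=box((473.3,291.4),np.radians(38),5,85,22,10)
E=edge(d,g+113*uc-15*nc,g+113*uc+15*nc,2);B=edge(d,g-17*uc-15*nc,g-17*uc+15*nc,10)
print("nose",(E[0]-g)@uc,"tail",(B[0]-g)@uc,"g",g,pc)
V={k:cv2.cvtColor(D[k]["frame"],cv2.COLOR_RGB2HSV)[...,2] for k in D}
c={}
for k,p in(("top",(152,217)),("scene",(384,218))):
    m=blob(V[k]<70,np.array(p));c[k]=np.array(cv2.minAreaRect(fill(m))[0]);print(k,m.sum(),c[k])
t=tri(D["top"],c["top"],D["scene"],c["scene"]);print("handle",t,"in carrier",(t[:2]-g)@uc,(t[:2]-g)@nc)
for p,a in((np.r_[g,190],pc),(np.r_[o-158*u,206],psi),(np.r_[o-10*u,206],psi)):print(np.round(arm.ik(p,rot(a)),2))
E
python3 m2.py
```

```text
[15.86344  15.840958] width 110.83128549420556 mid off -0.23020320891313872
near -120.1995969672565 far 120.24556277962179 15.962218
holder [587.46288156 -58.12144848] 0.27667308
[40.026855 37.72888 ] width 44.882040650238196 mid off -1.7276409019690373
nose 115.76389731037051 tail -15.039001853220551 g [474.38437527 290.05505634] 0.67854685
top 107 [150.30001831 217.40002441]
scene 235 [384.1000061  217.80001831]
handle [474.18754862 291.38820888  38.00772324] in carrier 0.6835430222211121 1.161380819268167
[ 0.4   0.42 -0.33  0.82  0.    2.86]
[-0.42  0.24 -0.56  0.77  0.    2.45]
[-0.25  0.44 -0.25  0.89  0.    2.62]
```

```bash
python3 - <<'E'
from h import *; from workcell import arm, imaging
q=rot(np.radians(38.5)); G=[475.,291.]
arm.grip(50,60); arm.move_to([*G,290],q)
print(arm.movel([*G,191],velocity=80,f_stop=10), arm.read_ee_pos())
arm.grip(0,90); print(arm.read_width(), arm.read_wrist_force(),arm.read_wrist_torque())
arm.movel([*G,250],velocity=80); arm.hold(.3)
print(arm.read_time_s(),arm.read_width(),arm.read_wrist_force(),arm.read_ee_pos())
ims=[]
for n,(y,x) in (("top",(130,70)),("scene",(130,300))):
    d=imaging.get_image(n); np.savez(f"pics/{n}1.npz",**d); ims.append(cv2.resize(d["frame"][y:y+180,x:x+180,::-1],None,fx=2.2,fy=2.2,interpolation=cv2.INTER_CUBIC))
cv2.imwrite("pics/lift.png",np.hstack(ims))
E
```

```text
False [475.15428026 291.07190086 191.45104375]
17.506540843428034 [-0.92339122 -0.75729582  5.94959036] [-0.05677384  0.16299495 -0.04835974]
6.5417 16.990146834515183 [-0.34909321  0.06487941 -1.856242  ] [474.9529613  290.97423097 249.64581973]
```

View pics/lift.png

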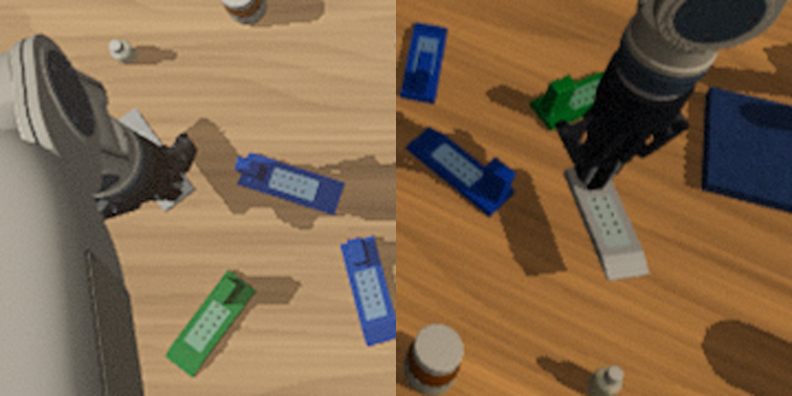

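Carrier held and level: width 17 mm, weight 1.86 N. Next, over the mouth.

```bash
cat >> h.py <<'E'
HO=np.array([587.46,-58.12]);HP=np.radians(15.85);HU=np.array([np.cos(HP),np.sin(HP)]);HN=np.array([-HU[1],HU[0]])
def hp(x,y,z): return [*(HO+x*HU+y*HN),z]
E
python3 - <<'E'
from h import *; from workcell import arm, imaging
q=rot(HP)
arm.movel([475,291,300],velocity=200)
arm.move_to(hp(-148,0,300),q); arm.movel(hp(-148,0,216),velocity=120); arm.hold(.3)
print(arm.read_time_s(),arm.read_wrist_force(),arm.read_ee_pos(),arm.read_tcp_rot())
ims=[]
for n,(y,x,h) in (("top",(120,210,150)),("scene",(110,150,150))):
    d=imaging.get_image(n); np.savez(f"pics/{n}2.npz",**d); ims.append(cv2.resize(d["frame"][y:y+h,x:x+h,::-1],None,fx=2.66,fy=2.66,interpolation=cv2.INTER_CUBIC))
cv2.imwrite("pics/over.png",np.hstack(ims))
E
```

```text
9.6417 [-0.05521264 -0.32514323 -1.05744233] [445.16064446 -98.59630393 216.42443917] [9.90449580e-01 1.37874748e-01 3.65380639e-04 2.23441332e-04]
```

View pics/over.png

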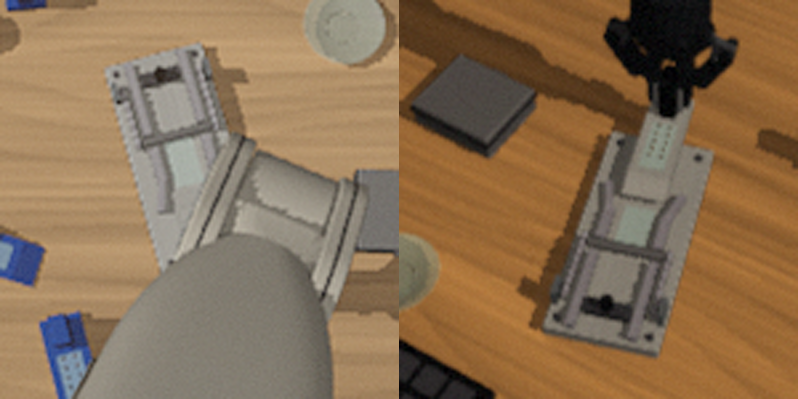

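Scene view: the nose (crop px 647,197) sits between the flare ends at (605,185) and (688,178), roughly centred. I'll lower it until it touches, and check the lateral offset in the same picture.

```bash
cat >> h.py <<'E'
def F(arm,k=4):
    f=[]
    for _ in range(k): arm.hold(.03); f.append(arm.read_wrist_force())
    f=np.mean(f,0); return np.array([f[:2]@HU,f[:2]@HN,f[2]])
E
python3 - <<'E'
from h import *; from workcell import arm
d=dict(np.load("pics/scene2.npz"))
L=edge(d,HO-90*HU+55*HN,HO+100*HU+55*HN,16);R=edge(d,HO-90*HU-55*HN,HO+100*HU-55*HN,16)
y=[(e[0]-HO)@HN for e in(L,R)];print("scene base sides",y,[np.degrees(np.arctan2(e[1][1],e[1][0])) for e in(L,R)])
c=plane(d,(243,183.7),26)[:2]-HO;print("nose eyeballed in scene",c@HU,c@HN)
f0=F(arm,8);print("free",f0)
print(arm.movel(hp(-148,0,203),velocity=12,f_stop=2.5),arm.read_ee_pos(),F(arm))
z=arm.read_ee_pos()[2]
for i in range(4):
    f=F(arm); 
    if f[2]-f0[2]<2: break
    z+=.3; arm.movel(hp(-148,0,z),velocity=10)
print(z,arm.read_ee_pos(),F(arm),arm.read_wrist_torque(),arm.read_time_s())
E
```

```text
scene base sides [np.float64(55.12639675258957), np.float64(-56.354563962084484)] [np.float32(15.815838), np.float32(16.079145)]
nose eyeballed in scene -39.25698084167793 3.6497363770041273
free [-0.19088032 -0.19785588 -1.47260676]
True [445.03369062 -98.55095084 207.10764887] [-0.78388825  0.30211272  4.83417086]
207.41931798146217 [445.20567561 -98.61424451 207.40382801] [ 0.49421968 -0.42459648 -0.23175896] [-0.02295353 -0.36194123 -0.0432324 ] 11.5333
```

```bash
python3 - <<'E'
from h import *; from workcell import arm, imaging
d=imaging.get_image("scene"); np.savez("pics/scene3.npz",**d)
k=8;x0,y0=205,140
im=cv2.resize(d["frame"][y0:y0+75,x0:x0+95,::-1],None,fx=k,fy=k,interpolation=cv2.INTER_CUBIC)
def px(p): return tuple(int(round(v)) for v in (proj(d,p)-[x0,y0]+.5)*k)
print([ (s,x,np.round((proj(d,hp(x,s*22,z))-[x0,y0]+.5)*k,0).tolist()) for x,z in((-35,18),(-57,26),(-120,26)) for s in(1,-1)])
for x,z in((-35,18),(-57,26),(-100,26)):
    for s in(1,-1): cv2.circle(im,px(hp(x,s*22,z)),3,(0,0,255),-1)
for x in(-20,17):
    for s in(1,-1): cv2.circle(im,px(hp(x,s*23.5,24)),3,(0,255,0),-1)
for s in(1,-1): cv2.circle(im,px(hp(-50,s*34.5,24)),3,(0,255,0),-1)
cv2.imwrite("pics/zoom3.png",im)
E
```

```text
[(1, -35, [359.0, 389.0]), (-1, -35, [230.0, 363.0]), (1, -57, [375.0, 322.0]), (-1, -57, [247.0, 297.0]), (1, -120, [418.0, 180.0]), (-1, -120, [294.0, 156.0])]
```

View pics/zoom3.png

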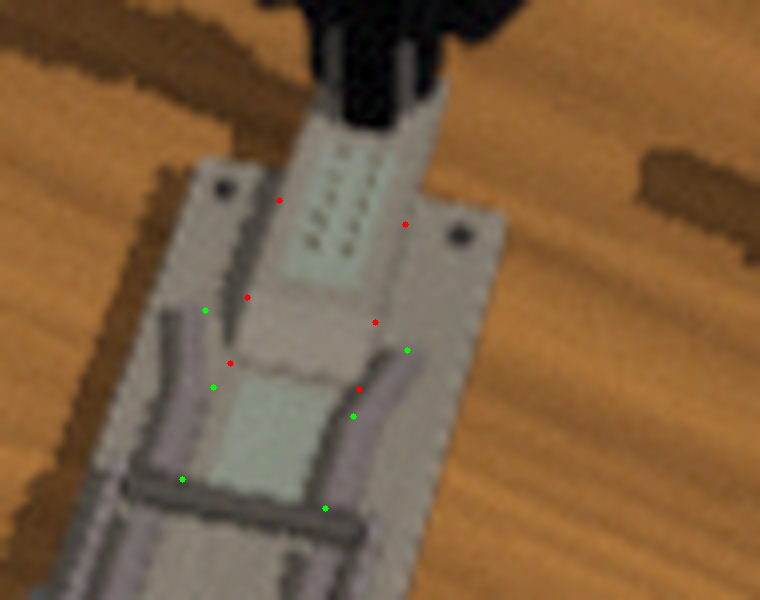

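The nose appears about 1 px (2–3 mm) towards +y of where it should be, so I'll quantify the lateral offset and yaw from edge profiles.

```bash
python3 - <<'E'
from h import *
d=dict(np.load("pics/scene3.npz"));g=cv2.cvtColor(d["frame"],cv2.COLOR_RGB2GRAY).astype(np.float32)
s=np.arange(-32,32.1,.5)
def prof(x,z):
    uv=np.array([proj(d,hp(x,y,z)) for y in s],np.float32)
    return cv2.GaussianBlur(cv2.remap(g,uv[:,:1],uv[:,1:],cv2.INTER_LINEAR),(1,7),1.5)[:,0]
for nm,z,xs in(("plate",26,range(-116,-58,6)),("rails",24,range(-18,16,6))):
    R=[]
    for x in xs:
        v=prof(x,z);G=np.gradient(v);r=[]
        for c in((-22,22) if nm=="plate" else (-23.5,23.5)):
            w=abs(s-c)<=7; i=np.argmax(np.where(w,abs(G),0)); r+=[s[i],round(float(G[i]),1)]
        R.append([x]+r)
    print(nm);print(np.array(R))
for x in(-100,-70,):print(x,np.round(prof(x,26)[::2]).astype(int).tolist())
print(-5,np.round(prof(-5,24)[::2]).astype(int).tolist())
E
```

```text
plate
[[-116.   -23.     6.5   22.    -2.8]
 [-110.   -22.     5.9   26.5   -1.6]
 [-104.   -23.     5.2   25.     2.2]
 [ -98.   -21.5    5.6   20.5   -1.7]
 [ -92.   -22.5    5.8   25.     1.8]
 [ -86.   -21.5    4.9   26.     1.8]
 [ -80.   -22.5    5.2   25.     1.9]
 [ -74.   -22.     4.5   20.5   -1.1]
 [ -68.   -22.     5.6   25.5    1.7]
 [ -62.   -22.5    4.9   26.5    1.7]]
rails
[[-18.  -22.    1.4  16.5  -7.3]
 [-12.  -23.    2.8  16.5  -5.3]
 [ -6.  -21.5   2.3  16.5  -8.5]
 [  0.  -22.    3.4  23.    4.8]
 [  6.  -21.    2.4  16.5  -6. ]
 [ 12.  -22.    2.9  16.5  -5.9]]
-100 [94, 89, 80, 73, 70, 70, 71, 76, 82, 90, 100, 110, 118, 123, 126, 128, 129, 131, 132, 133, 134, 134, 133, 132, 131, 131, 131, 131, 133, 135, 137, 138, 139, 139, 138, 136, 133, 131, 130, 130, 132, 134, 136, 135, 133, 131, 129, 127, 126, 124, 122, 121, 119, 117, 116, 116, 117, 118, 121, 123, 124, 125, 125, 125, 125]
-70 [101, 95, 83, 75, 72, 71, 73, 77, 84, 93, 104, 114, 119, 121, 123, 125, 126, 128, 129, 130, 132, 133, 135, 134, 133, 133, 133, 133, 134, 135, 137, 137, 136, 135, 134, 134, 134, 134, 134, 134, 133, 133, 132, 132, 131, 129, 128, 126, 125, 124, 122, 120, 118, 116, 114, 113, 115, 119, 122, 124, 124, 125, 124, 124, 123]
-5 [108, 109, 110, 109, 109, 108, 107, 107, 108, 111, 115, 120, 123, 125, 126, 127, 130, 133, 135, 138, 140, 140, 140, 140, 140, 141, 141, 141, 141, 141, 141, 140, 140, 139, 138, 138, 138, 138, 137, 137, 137, 138, 139, 138, 137, 132, 124, 112, 97, 81, 72, 70, 73, 78, 87, 95, 101, 107, 110, 111, 111, 110, 109, 108, 108]
```

The plate edges lie at y = ±22 all along, with no yaw error. The stage's middle is about -0.6 mm in this camera, so I'll use y = -0.4. Next I slide to just short of the roller with lateral and vertical force relief.

```bash
cat > slide.py <<'E'
from h import *; from workcell import arm
def slide(x,x1,y,z,step,vel,fstop,fmax,ylim=3.,log=2):
    """advance commanded grip x in steps; relieve lateral/vertical force; stop when Fx along channel < -fmax"""
    i=0
    while x<x1-1e-6:
        x=min(x+step,x1); hit=arm.movel(hp(x,y,z),velocity=vel,f_stop=fstop); f=F(arm,2)
        if i%log==0 or hit or -f[0]>fmax: print(f"x{x:.1f} y{y:.2f} z{z:.2f}",np.round(f,1),"HIT" if hit else "")
        i+=1
        if -f[0]>fmax or hit: break
        if abs(f[1])>1.5: y=float(np.clip(y+np.clip(.12*f[1],-.4,.4),-ylim,ylim))
        if f[2]>1.5: z+=.15
        elif f[2]<-1.3: z-=.15
    p=arm.read_ee_pos(); print("end",x,y,z,"actual",(p[:2]-HO)@HU,(p[:2]-HO)@HN,p[2],"F",np.round(F(arm),2),"M",np.round(arm.read_wrist_torque(),2),"t",arm.read_time_s())
    return x,y,z
E
python3 -c "
from slide import *
slide(-148,-94,-.4,207.42,3,40,5,5)"
```

```text
x-145.0 y-0.40 z207.42 [0.4 0.3 0.8] 
x-139.0 y-0.40 z207.42 [ 0.8 -0.4 -0.2] 
x-133.0 y-0.40 z207.42 [ 0.7  0.2 -0.5] 
x-127.0 y-0.40 z207.42 [1.1 0.4 0.5] 
x-121.0 y-0.40 z207.42 [ 1.1 -0.3  0.1] 
x-115.0 y-0.40 z207.42 [ 0.7 -0.5  0.1] 
x-109.0 y-0.40 z207.42 [-0.  -0.6  0.9] 
x-103.0 y-0.40 z207.57 [ 0.7 -0.6 -0.3] 
x-97.0 y-0.40 z207.57 [ 1.1 -0.4  0.5] 
end -94 -0.4 207.57 actual -93.87101498525485 -0.3986516134323378 207.53661706322126 F [ 0.93  0.11 -0.49] M [ 0.07 -0.23  0.01] t 17.4167
```

Free in the channel with no lateral load, nose at about +19. Next is the wedge phase, up to nose about +54.

```bash
python3 -c "
from slide import *
slide(-94,-59,-.4,207.5,2,25,9,9.5,log=1)"
```

```text
x-92.0 y-0.40 z207.50 [-0.  -0.4  0.1] 
x-90.0 y-0.40 z207.50 [-0.1 -0.3  0.3] 
x-88.0 y-0.40 z207.50 [ 0.4  0.1 -0.1] 
x-86.0 y-0.40 z207.50 [-0.7  0.3  0.4] 
x-84.0 y-0.40 z207.50 [-4.4 -0.1  3.5] 
x-82.0 y-0.40 z207.65 [-6.4 -0.   3. ] 
x-80.0 y-0.40 z207.80 [-7.   0.2  1.8] 
x-78.0 y-0.40 z207.95 [-6.2 -1.1  1.1] 
x-76.0 y-0.40 z207.95 [-6.9 -0.2  2. ] 
x-74.0 y-0.40 z208.10 [-5.6 -0.7  1.3] 
x-72.0 y-0.40 z208.10 [-6.1 -0.1  1.4] 
x-70.0 y-0.40 z208.10 [-6.1 -0.3  1.4] 
x-68.0 y-0.40 z208.10 [-7.  -0.5  1.5] 
x-66.0 y-0.40 z208.10 [-6.6 -0.8  1.4] 
x-64.0 y-0.40 z208.10 [-5.6 -0.2 -0.1] 
x-62.0 y-0.40 z208.10 [-3.8 -1.1 -1.2] 
x-60.0 y-0.40 z208.10 [-2.2 -0.3 -3.3] 
x-59.0 y-0.40 z207.95 [-2.3  0.5 -3.6] 
end -59 -0.4 207.8 actual -58.96075148966037 -0.3455592282918524 207.88678244740782 F [-1.95  0.51 -3.74] M [-0.12  0.58  0.03] t 23.25
```

Wedge is through at the expected place (full thickness at x≈-61) and sliding drag is about 2 N. Next, feeling for the stop in 1 mm steps.

```bash
python3 -c "
from slide import *
slide(-59,-11,-.4,207.6,1,12,3.5,5,log=3)"
```

```text
x-58.0 y-0.40 z207.60 [-3.   0.5 -2.3] 
x-55.0 y-0.19 z207.30 [-4.5  0.8  1.6] 
x-52.0 y-0.19 z207.45 [-4.4 -0.4  0.8] 
x-49.0 y-0.19 z207.60 [-2.7 -1.3 -1.4] 
x-46.0 y-0.19 z207.45 [-4.4 -0.6  0.8] 
x-45.0 y-0.19 z207.45 [-5.3 -0.7  1.3] 
end -45 -0.19149430125637937 207.45 actual -44.99393651278874 -0.17871314655910495 207.48284406205875 F [-4.73 -0.92  1.6 ] M [-0.35  0.75 -0.1 ] t 27.8167
```

That was drag from pressing down, not a sharp rise, so I continue with a slightly higher threshold and a touch less press.

```bash
python3 -c "
from slide import *
slide(-45,-11,-.25,207.58,1,12,3,6.3,log=1)"
```

```text
x-44.0 y-0.25 z207.58 [-3.5 -0.  -1.1] 
x-43.0 y-0.25 z207.58 [-3.2 -1.3 -2.1] 
x-42.0 y-0.25 z207.43 [-4.9 -0.3  0.4] 
x-41.0 y-0.25 z207.43 [-4.4  0.2  1.2] 
x-40.0 y-0.25 z207.43 [-5.   0.4  2. ] 
x-39.0 y-0.25 z207.58 [-3.1 -0.2 -1. ] 
x-38.0 y-0.25 z207.58 [-3.  -0.3 -2.5] 
x-37.0 y-0.25 z207.43 [-3.3  0.3  0.1] 
x-36.0 y-0.25 z207.43 [-4.8 -0.   0.9] 
x-35.0 y-0.25 z207.43 [-3.6  0.4  0.9] 
x-34.0 y-0.25 z207.43 [-5.6 -0.2  1.2] 
x-33.0 y-0.25 z207.43 [-5.1  0.4  1.5] 
x-32.0 y-0.25 z207.58 [-3.1 -0.4 -1.1] 
x-31.0 y-0.25 z207.58 [-3.8  0.2 -1.6] 
x-30.0 y-0.25 z207.43 [-3.4  0.6 -0. ] 
x-29.0 y-0.25 z207.43 [-4.   0.1  0.5] 
x-28.0 y-0.25 z207.43 [-4.3  1.5  1.2] 
x-27.0 y-0.25 z207.43 [-7.3  0.5  2.8] 
end -27 -0.25 207.43 actual -27.35388333465218 -0.2323416853460287 207.48503470111092 F [-7.61  0.51  2.63] M [-0.29  1.21  0.04] t 33.65
```

Sharp rise to 7.6 N with 0.35 mm lag: probably the stop. To confirm, I relieve the press and see whether the push persists, then nudge 0.3 mm and look.

```bash
python3 - <<'E'
from slide import *; from workcell import imaging
arm.movel(hp(-27,-.25,207.58),velocity=10); f=F(arm); p=arm.read_ee_pos(); print("relieved",f,(p[:2]-HO)@HU)
if -f[0]<6.5:
    h=arm.movel(hp(-26.7,-.25,207.58),velocity=5,f_stop=3); f=F(arm); p=arm.read_ee_pos(); print("nudge",h,f,(p[:2]-HO)@HU)
print(arm.read_time_s())
ims=[]
for n,(y,x) in (("top",(130,235)),("scene",(150,190))):
    d=imaging.get_image(n); np.savez(f"pics/{n}4.npz",**d); ims.append(cv2.resize(d["frame"][y:y+100,x:x+80,::-1],None,fx=5,fy=5,interpolation=cv2.INTER_CUBIC))
cv2.imwrite("pics/home.png",np.hstack(ims))
E
```

```text
relieved [-7.12398613  0.14411394  1.30091238] -27.35436000757426
34.0333
```

View pics/home.png

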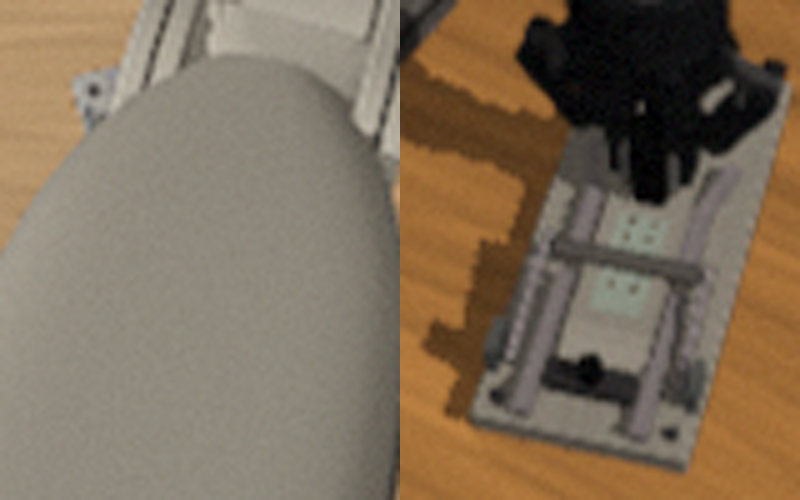

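The push persists at 7.1 N with the press relieved, against about 3 N of drag before at that height. The picture shows the bevel against the dark stop (scene crop ~590,365) and the roller on the plate. Releasing now.

```bash
python3 - <<'E'
from slide import *; from workcell import imaging
p=arm.read_ee_pos(); arm.grip(40); arm.hold(.2); print(arm.read_width(),F(arm))
arm.movel([p[0],p[1],p[2]+30],velocity=50); print(F(arm))
arm.movel([p[0],p[1],330],velocity=150); arm.goto_joints([-1.376,.259,.021,1.334,0,1.418]); arm.hold(.3)
print(arm.read_time_s())
D={}
for n in("top","scene"): d=imaging.get_image(n); np.savez(f"pics/{n}5.npz",**d); D[n]=d
ims=[cv2.resize(D[n]["frame"][y:y+100,x:x+80,::-1],None,fx=5,fy=5,interpolation=cv2.INTER_CUBIC) for n,(y,x) in (("top",(130,235)),("scene",(150,190)))]
cv2.imwrite("pics/final.png",np.hstack(ims))
# stop shift (top view, before/after) by template match of the knob; bystander changes by image difference
d0=dict(np.load("pics/top0.npz"))["frame"];d1=D["top"]["frame"]
g0,g1=[cv2.cvtColor(x,cv2.COLOR_RGB2GRAY).astype(np.float32) for x in(d0,d1)]
def knob(g): 
    w=np.clip(85-g[138:158,258:284],0,None);yy,xx=np.mgrid[138:158,258:284];return np.array([(w*xx).sum(),(w*yy).sum()])/w.sum()
a,b=[(plane(D["top"],knob(g),27)[:2]-HO) for g in(g0,g1)];print("knob holder xy before",a@HU,a@HN,"after",b@HU,b@HN)
m=(cv2.GaussianBlur(abs(g1-g0),(5,5),0)>12).astype(np.uint8);n,l,s,c=cv2.connectedComponentsWithStats(m)
print([(s[i].tolist()) for i in range(1,n) if s[i,4]>12])
# handle: black blob near expected, both views -> holder frame
t=hp(-27,0,51);uv=[]
for k in("top","scene"):
    V=cv2.cvtColor(D[k]["frame"],cv2.COLOR_RGB2HSV)[...,2];m=blob(V<70,proj(D[k],t));uv.append(cv2.minAreaRect(fill(m))[0]);print(k,m.sum(),uv[-1],proj(D[k],t))
q=tri(D["top"],uv[0],D["scene"],uv[1]);print("handle holder",(q[:2]-HO)@HU,(q[:2]-HO)@HN,q[2])
E
```

```text
39.86452426011332 [-0.23029051 -0.13156762  0.10577544]
[ 0.00920681 -0.01265338 -0.21752457]
38.8833
knob holder xy before 90.94827774937205 -3.274847880798107 after 91.12643417048169 -3.3205728900415448
[[268, 149, 36, 48, 623], [259, 150, 17, 28, 182], [298, 153, 8, 18, 61], [288, 155, 6, 16, 57], [127, 183, 58, 46, 1056], [305, 183, 11, 13, 109], [483, 344, 29, 37, 764]]
top 86 (281.3018798828125, 186.05661010742188) [281.4415341 185.8145752]
scene 187 (238.8824005126953, 179.97061157226562) [240.3034072  181.41681207]
handle holder -27.921218485206015 -1.4620607632342542 54.85047182921709
```

View pics/final.png

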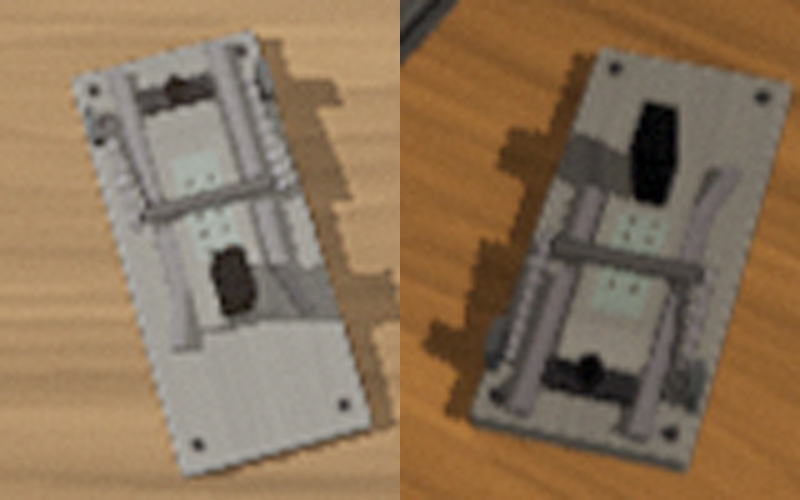

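The carrier is flat between the rails with the roller on its plate and the nose at the stop. The knob's measured position changed by 0.2 mm. The image changed only at the stage, the carrier's old place and the arm's corner, so I'm handing in.

```bash
python3 -c "
from workcell import close_job
print(close_job())"
```

```text
the job is handed in; nothing more can be done
None
```

I picked up the silver carrier by its black handle and set it nose first in the channel mouth. I slid it under the bail to the end stop, let go and backed the arm off. The job was handed in at about 39 s on the robot's clock, and no verdict was reported.

**Finding the stop:** Drag after the bail was 3–5 N, then rose to 7.6 N with the nose about 86 mm along the stage. With the downward press eased, the push stayed at 7.1 N, so I took it as the stop.

**Last checks:**
- **Stop:** its knob moved 0.2 mm by the before/after top pictures, which is within measuring error.
- **Carrier:** the last pictures show it lying flat between the rails, the roller on its plate and the nose at the stop.
- **Robot:** wrist force read about zero after letting go, and the arm stands clear.
- **Other things on the table:** the top picture changed only at the stage, the carrier's old place and the arm's corner.

**Checks that disagreed:**
- **Early false alarm:** an early force threshold tripped 18 mm short of the stop. It was drag from pressing down, so I carried on.
- **Nose position:** a by-eye reading put the nose 3.6 mm to one side before entry, but edge profiles showed it centred.
- **Handle position:** the final two-camera estimate is 0.6 mm behind and 1.2 mm to one side of where the arm left it. That is within the 2 mm calibration.

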